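Charge the clamp pump, then hold the carrier level over its nest

ROBOT

A 6-joint arm with a two-finger parallel gripper is mounted at the origin on the work surface. World frame = base frame: x ahead of the robot, y to its left, z up, the work surface at z = 0. Lengths are in m, angles in rad, forces in N, time in s.
With the tool pointing down it reaches from about 0.35 to 0.85 m from the base axis. Payload 8.1 kg.
Tool frame: the origin (TCP) lies at the centre of the arm's flange, where the gripper is bolted on; the fingertips stand 186 mm ahead of it and the grasp point (between the pads) lies 167 mm ahead of it (robot.nose_length is the distance from the TCP to the fingertips, in m); z points along the fingers, x is the direction in which the jaws open and shut, and the axes are right-handed (so a half turn about z gives the same grasp; the last joint's range is limited). The gripper opens to 93 mm and grips with 3 to 60 N. Pads are 15 mm wide; open, the fingers measure 128 mm over their backs; the gripper's body (75 mm by 188 mm) begins 65 mm behind the grasp point.
Start: joints at [1.174, 0.13, 1.488, -0, 1.523, -0.085], TCP at [0.184, 0.571, 0.405] pointing down, gripper open.
Joint ranges: [-2.96, 2.96], [-0.89, 2.26], [0.02, 2.5], [-1.34, 4.48], [0, 2.73], [-2.66, 2.66]. Speed limits (rad/s): [2.39, 2.39, 2.79, 3.14, 3.14, 3.14].

INTERFACE

Orientations are given as a rotation vector (axis times angle).
In Python, from plant import robot gives the robot as it stands.
- The arm moves only by the tool arm_command, never from a script. Its argument "motion" is a list of rows, each an object with "slide": the shift along the tool's x, y, z each as a share of 0.4 m, from -1 to 1, a list of three; "turn": the turn, a rotation vector about the tool's x, y, z each as a share of 0.5 rad, from -1 to 1, a list of three. A call has exactly 5 rows; each row shifts and turns the commanded pose from where the row before left it, along the tool's axes as they then stand; what a row does not reach is not made up. A row lasts 1/12 s, in which the tool goes at most 41.7 mm and 7.16 degrees, less where a joint would pass 70% of its speed; a pose out of reach is approached as far as the arm can. A call with a number of a shift or a turn outside -1 to 1 is refused whole. A call with a gripper value outside its range is refused whole. "gripper" is the opening in per cent of the stroke, from 0 (shut) to 100 (fully open), set as the call begins (left out, the last holds). The fingers move at their own pace and stop on an object; "grip_force" is the grip in N (left out, the last holds). Time passes only in rows, so rows that do not move let the fingers close, or fill a call up. It gives the time, the measured TCP pose, the force and the opening at its end, in the units of the state.
- robot.read_state(): the state, without advancing time (a new reading comes with each control period).
- robot.read_camera(name): name is "scene" or "top" or "wrist"; returns a dict with "pixels" (400x640x3 uint8, blue, green, red), "intrinsics" (3x3 intrinsics, pixels), "T" (4x4, takes a point from camera to world coordinates). Camera axes: x right, y down, z forward; pixel columns grow to the right and rows downward; lengths in m; the calibration is good to about 2 mm. A picture is of the moment at which its call begins. There is no depth.
- robot.close_job(): hands the job in, once; it reports no verdict.
The state is a dict: "t": time; "q": joint angles; "dq": joint speeds; "joint_torque": joint torques, N m; "tool_pos": TCP position; "orientation": TCP orientation; "force": force on the tool from outside, world axes, zero at the start; "wrist_torque": the same for the moment, N m; "opening": finger opening in m.
Only numpy, scipy, OpenCV 4.12 (cv2) and the standard library are available. Lean on these libraries where they do the work, as an engineer would, in place of code of your own. Each camera call takes 0.05 s, during which the arm holds its last target.

TASK

Charge the nest's clamps by giving the red-handled hand pump three full strokes, all the way down and all the way back up each time. Then pick up the cast carrier by its balance point, carry it over the white clamping nest and finish still holding it there: level, hub straight above the round cup and foot straight above the fork, its underside about 6 cm clear above them, so that a colleague can fit the shims beneath it. Do not put it down or let the carrier touch the nest, let the pump lever stay up, and leave everything else on the bench where it stands.

Things in the scene. Friction and masses are not known exactly. Their poses are not given: they have to be found in the camera images.
- carrier: Cast carrier, loose, 0.33 to 0.61 kg. Origin: centre of the hub's underside; x along the beam to the foot, z up. Heavy teal hub 52 mm diameter, 54 mm high; bare aluminium beam 18 mm wide, 16 mm tall (z 22 to 38 mm, free beneath); foot 24 mm diameter, 40 mm tall, at x = 210 mm. Stands on both. Balance point: on the beam, 58 mm from the hub's axis, not mid-beam; grip across the beam there.
- carrier_balance (a point): The carrier's balance point (centre of mass along the beam): in the middle of the beam's section, 58 mm from the hub's axis towards the foot, 30 mm above the underside. Turns with the carrier.
- carrier_tip (a point): Centre of the underside of the carrier's foot, 210 mm from the hub's axis.
- nest: Clamping nest, fixed: white base plate 300 x 90 x 12 mm with a steel cup for the hub at one end, a steel fork (two blocks) for the foot at the other, and two small black clamp pistons between. Highest parts 42 mm above the bench. Origin: on the bench under the cup's centre; x from the cup to the fork, so the carrier's x must agree with it.
- nest_seat (a point): Centre of the mouth of the nest's round cup (outside 74 mm, inside 60 mm diameter), 42 mm above the bench. Axes as nest.
- nest_fork (a point): Centre of the gap (30 mm wide) between the fork's two blocks, level with their tops, 42 mm above the bench, 210 mm from the cup's centre.
- pump: Hand pump, fixed: grey base, two cheeks, navy reservoir, steel lever with a flat red grip. Origin: on the bench beneath the middle of the grip; x runs from the grip to the hinge (145 mm) and the reservoir (to 240 mm). Nothing stands under the grip.
- lever_grip (a point): Middle of the top face of the red grip on the pump lever (grip 75 mm long, 30 mm wide, 16 mm thick). About 152 mm above the bench when the lever is up, about 71 mm when it is fully down; it moves nearly straight down (less than 9 mm sideways). Moves with the lever.
- pump_hinge (a point): Hinge axis of the pump lever, 100 mm above the bench and 150 mm from the middle of the grip; the axis is level, across the pump (along its y).
- pump_lever (a joint): Pump lever, rad: 0 when fully up, 0.55 when fully down at its stop. A spring returns it to 0 by itself in under half a second; at the grip it takes about 3.5 N to start and 11.5 N at the bottom.
- vial: bystander: small vial with orange cap, 28 mm diameter, 50 mm tall; origin at centre of its underside
- beaker: bystander: white cup, 48 mm diameter, 50 mm tall; origin at centre of its underside
- collar: bystander: brass ring lying flat, 44 mm outside, 26 mm inside, 14 mm high; origin at centre of its underside
- tube_rack: bystander: aluminium block 46 x 72 mm with four orange-capped tubes, 60 mm tall; origin at centre of its underside
- driver: bystander: screwdriver with green handle, about 170 mm long, lying on the bench; origin on its underside
Mind the look-alikes: they are no part of the job. Leave any orange look-alike of the carrier alone.

How it is judged:
On the way, in this order (a step that is already met when the one before it is completed fails the run):
1. pump lever pressed fully down, stroke 1 (value of joint pump_lever above 0.46 rad), for 0.05 s.
2. pump lever let fully back up after stroke 1 (value of joint pump_lever below 0.09 rad), for 0.05 s.
3. pump lever pressed fully down, stroke 2 (value of joint pump_lever above 0.46 rad), for 0.05 s.
4. pump lever let fully back up after stroke 2 (value of joint pump_lever below 0.09 rad), for 0.05 s.
5. pump lever pressed fully down, stroke 3 (value of joint pump_lever above 0.46 rad), for 0.05 s.
6. pump lever let fully back up after stroke 3 (value of joint pump_lever below 0.09 rad), for 0.05 s.
7. the carrier is lifted clear of the bench, gripped at its balance point (height (world z) of carrier above 0.03 m and height (world z) of carrier_tip above 0.02 m and x of the grasp point in the frame of carrier between 0.043 and 0.073 m and contact force between carrier and the fingers above 1 N), for 0.2 s.
At the end, for the whole second after the job is handed in: Fingers alone hold the carrier still, within 15 mm of its balance point along the beam, level within 0.10 rad, hub within 15 mm and foot within 20 mm of straight above cup and fork, both undersides 30 to 90 mm above the cup and fork tops; pump lever up (x of the grasp point in the frame of carrier between 0.043 and 0.073 m and contact force between carrier and the fingers above 1 N and z of carrier in the frame of nest_seat between 0.03 and 0.09 m and z of carrier_tip in the frame of nest_fork between 0.03 and 0.09 m and horizontal distance between carrier and nest_seat below 0.015 m and horizontal distance between carrier_tip and nest_fork below 0.02 m and angle between carrier's own z axis and vertical below 0.1 rad and linear speed of carrier below 0.03 m/s and angular speed of carrier below 0.15 rad/s and contact force between carrier and nest below 0.2 N and value of joint pump_lever below 0.09 rad); the arm keeps its last pose, push and grip.
It fails at once if the carrier is knocked over or carried steeply tilted (over 0.35 rad) (angle between carrier's own z axis and vertical above 0.35 rad).
It fails at once if the carrier strikes or rests on the nest (over 2 N) (contact force between carrier and nest above 2 N).
It fails at once if a bystander (vial, cup, collar, rack or screwdriver) is moved by more than 20 mm (distance of any of vial, beaker, collar, tube_rack, driver from where it was at the start of the episode above 0.02 m).
It also fails if it takes over 69 s, if anything falls off the work surface, if the arm or the gripper's body presses on something with over 40 N, if the wrist force passes 120 N, or if a joint passes its speed limit or range.

## Working session

There is one attempt and no reset: what is moved stays moved. The work goes in short steps, Python scripts to look and compute and a tool call to move; the robot and the scene stay as the last step left them, time stands still between calls to the robot, and variables do not carry over. Pictures are saved under pics/ and viewed, and the job is handed in when it is done.

Besides the shell and the picture viewer there is one more tool, called after "Request:" as name(argument=value, ...) on one line, values as JSON. arm_command: Moves the arm, as the interface text tells. Shift numbers are shares of 0.4 m and turn numbers shares of 0.5 rad, none past 1 either way. Its arguments: {"type":"object","properties":{"motion":{"type":"array","items":{"type":"object","properties":{"slide":{"type":"array","items":{"type":"number"}},"turn":{"type":"array","items":{"type":"number"}}}}},"gripper":{"type":"number"},"grip_force":{"type":"number"}},"required":["motion"]}

```bash
mkdir -p pics; ls; python3 - <<'E'
from plant import robot
import cv2,numpy as np,json
s=robot.read_state();print({k:np.round(v,3).tolist() for k,v in s.items()})
for n in ["scene","top"]:
    c=robot.read_camera(n);cv2.imwrite(f"pics/{n}0.png",c["pixels"]);np.savez(f"pics/{n}0.npz",K=c["intrinsics"],T=c["T"])
    print(n,c["intrinsics"].tolist(),np.round(c["T"],4).tolist())
E
```

```text
pics
{'t': 0.0, 'q': [1.174, 0.131, 1.489, 0.0, 1.523, -0.085], 'dq': [0.0, -0.0, 0.001, 0.002, -0.001, -0.0], 'joint_torque': [0.002, -55.985, -49.176, 0.077, 0.036, -0.0], 'tool_pos': [0.184, 0.571, 0.404], 'orientation': [2.539, 1.849, -0.002], 'force': [0.431, -0.982, -0.502], 'wrist_torque': [0.025, -0.058, 0.001], 'opening': 0.093}
scene [[483.6779880103432, 0.0, 316.50641009374], [0.0, 483.6779880103432, 203.77037204145682], [0.0, 0.0, 1.0]] [[0.6361, 0.5858, -0.5022, 1.3652], [0.7716, -0.4906, 0.405, -0.7583], [-0.0091, -0.6451, -0.7641, 1.4972], [0.0, 0.0, 0.0, 1.0]]
top [[409.64788618136924, 0.0, 324.8005099629375], [0.0, 409.64788618136924, 196.41680111727135], [0.0, 0.0, 1.0]] [[-0.0132, -0.9805, 0.1961, 0.2356], [-0.9999, 0.0112, -0.0112, -0.0059], [0.0088, -0.1962, -0.9805, 1.2352], [0.0, 0.0, 0.0, 1.0]]
```

View pics/scene0.png

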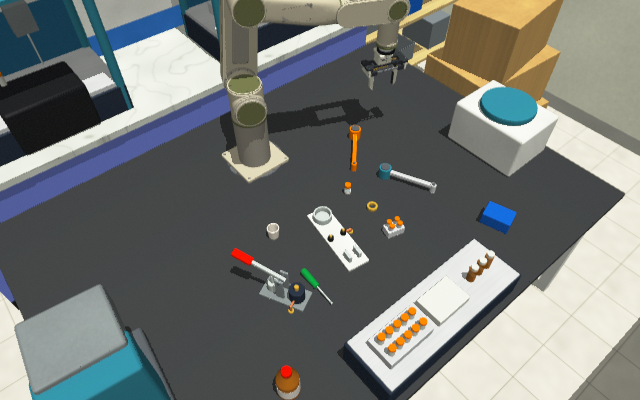

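View pics/top0.png

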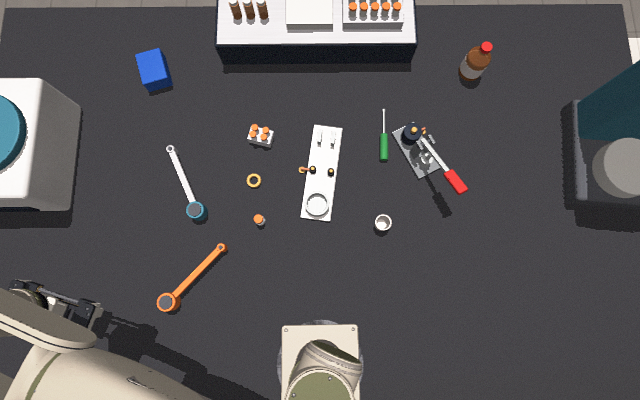

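The top view shows two carrier-like parts: a teal-hub part with a bare beam (hub 195,211; foot 170,149) and an all-orange one (hub 167,302; foot 222,247). The teal and aluminium part fits the description. The nest cup is at (317,206) and the fork near (326,138). The red grip is at (456,181). I'll enlarge these to confirm.

```bash
python3 - <<'E'
import cv2
im=cv2.imread("pics/top0.png")
def crop(x,y,w,h,f,n):
    cv2.imwrite(n,cv2.resize(im[y:y+h,x:x+w],None,fx=f,fy=f,interpolation=cv2.INTER_CUBIC))
a=[cv2.resize(im[y:y+100,x:x+100],(400,400),interpolation=cv2.INTER_CUBIC) for x,y in((140,135),(270,120))]
cv2.imwrite("pics/c1.png",cv2.hconcat(a))
crop(370,100,110,120,5,"pics/c2.png")
E
```

```text
(no output)
```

View pics/c1.png

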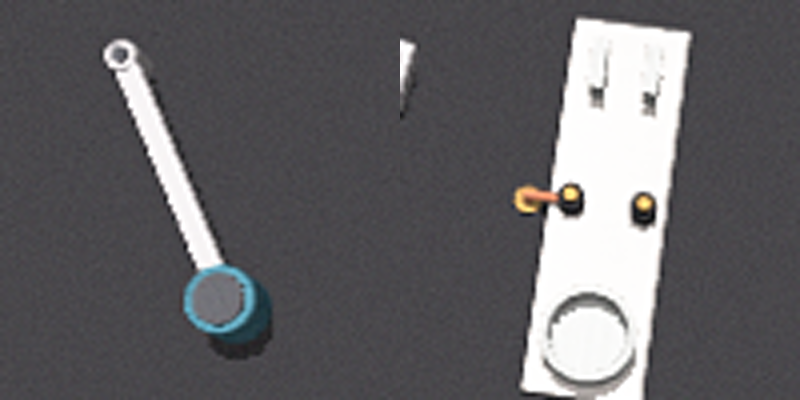

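View pics/c2.png

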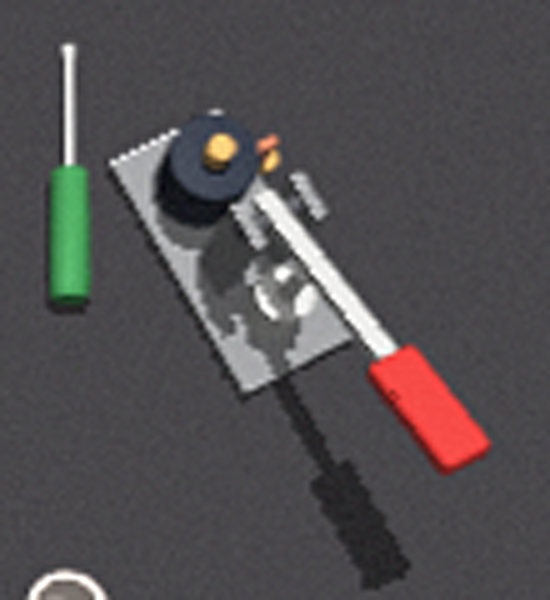

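```bash
cat > h.py <<'E'
import numpy as np,cv2
def ray(n,u,v,z):
    d=np.load(f"pics/{n}.npz");K,T=d["K"],d["T"]
    r=T[:3,:3]@np.linalg.inv(K)@[u,v,1];o=T[:3,3]
    return o+r*(z-o[2])/r[2]
def proj(n,p):
    d=np.load(f"pics/{n}.npz");K,T=d["K"],d["T"]
    c=T[:3,:3].T@(np.array(p)-T[:3,3]);w=K@c;return w[:2]/w[2]
E
python3 - <<'E'
from h import *
def C(X,Y,f,x0,y0): return ((X+.5)/f-.5+x0,(Y+.5)/f-.5+y0)
A=lambda X,Y:C(X,Y,4,140,135)
N=lambda X,Y:C(X-400,Y,4,270,120)
P=lambda X,Y:C(X,Y,5,370,100)
pr=lambda n,p:print(n,np.round(p,4))
hub=ray("top0",*A(218,300),.054);foot=ray("top0",*A(120,54),.04)
pr("hub",hub);pr("foot",foot);print(np.linalg.norm((hub-foot)[:2]))
cup=ray("top0",*N(588,338),.042);pr("cup",cup)
cs=[ray("top0",*N(*q),.012) for q in((577,17),(690,33),(648,402),(522,390))]
for c in cs:pr("plate",c)
g=ray("top0",*P(430,408),.152);pr("grip",g)
gs=[ray("top0",*P(*q),.152) for q in((370,367),(412,347),(490,445),(447,472))]
for c in gs:pr("g",c)
im=cv2.imread("pics/scene0.png")
a=cv2.resize(im[195:275,300:380],(400,400),interpolation=cv2.INTER_CUBIC)
b=cv2.resize(im[155:205,370:450],(640,400),interpolation=cv2.INTER_CUBIC)[:,:400]
cv2.imwrite("pics/c3.png",cv2.hconcat([a,b]))
cv2.imwrite("pics/c4.png",cv2.resize(im[235:325,225:345],None,fx=5,fy=5,interpolation=cv2.INTER_CUBIC))
for p in(hub,foot,cup,g):pr("scene",proj("scene0",p))
E
```

```text
hub [0.437  0.3619 0.054 ]
foot [0.6296 0.4498 0.04  ]
0.21173304436475693
cup [0.4513 0.005  0.042 ]
plate [0.7141 0.0116 0.012 ]
plate [ 0.6999 -0.0773  0.012 ]
plate [ 0.4072 -0.0394  0.012 ]
plate [0.4175 0.0554 0.012 ]
grip [ 0.4905 -0.3752  0.152 ]
g [ 0.5138 -0.344   0.152 ]
g [ 0.5249 -0.3679  0.152 ]
g [ 0.4695 -0.4063  0.152 ]
g [ 0.4548 -0.3817  0.152 ]
scene [385.1515 164.9401]
scene [433.621  183.2678]
scene [321.8793 211.191 ]
scene [242.4035 253.6707]
```

View pics/c3.png

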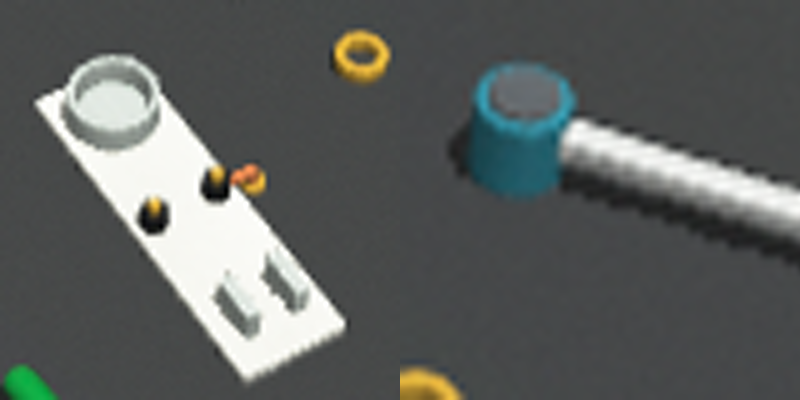

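View pics/c4.png

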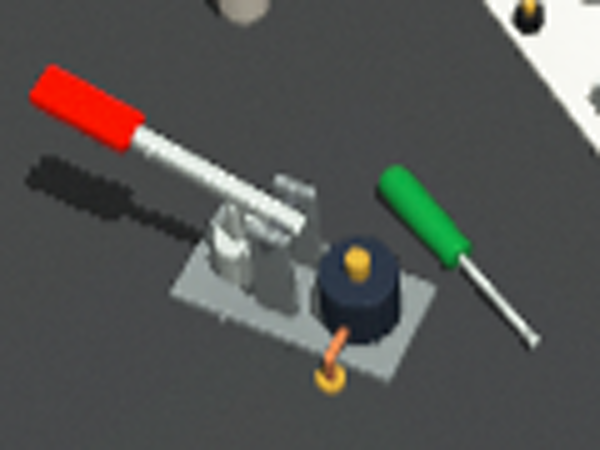

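```bash
cat >> h.py <<'E'
from scipy.spatial.transform import Rotation as R
def Rd(psi): # tool down, x at yaw psi
    c,s=np.cos(psi),np.sin(psi);return R.from_matrix(np.array([[c,s,0],[s,-c,0],[0,0,-1.]]))
def plan(wps,step=.04,ang=.12,start=None):
    """wps: (x,y,z,yaw_deg) of TCP"""
    from plant import robot
    s=robot.read_state();p=np.array(s["tool_pos"]);q=R.from_rotvec(s["orientation"])
    rows=[]
    for w in wps:
        tp=np.array(w[:3]);tq=Rd(np.radians(w[3]))
        while True:
            d=tp-p;r=(q.inv()*tq).as_rotvec()
            if r[2]<-3.0: pass
            n=max(np.linalg.norm(d)/step,np.linalg.norm(r)/ang)
            if n<.03: break
            k=max(1,int(np.ceil(n-.02)))
            sl=np.round(q.inv().apply(d/k)/.4,3);tu=np.round(r/k/.5,2 if k>1 else 3)
            rows.append((sl,tu));p=p+q.apply(sl*.4);q=q*R.from_rotvec(tu*.5)
            if k==1:break
    print(len(rows),"end",np.round(p,4))
    for i in range(0,len(rows),5):
        print("["+",".join('{"slide":%s,"turn":%s}'%(a.tolist(),b.tolist()) for a,b in rows[i:i+5])+"]")
def st():
    from plant import robot
    s=robot.read_state();q=R.from_rotvec(s["orientation"]).as_matrix()
    print("t",round(s["t"],2),"pos",np.round(s["tool_pos"],4),"yaw",round(np.degrees(np.arctan2(q[1,0],q[0,0])),2),"zax",np.round(q[:,2],4),"F",np.round(s["force"],1),"open",round(s["opening"],4))
E
python3 - <<'E'
from h import *
fork=ray("scene0",(264.5)/5-.5+300,286.5/5-.5+195,.042);print("fork",fork)
st()
plan([(.38,.40,.42,30),(.52,.0,.42,-15),(.4905,-.3752,.42,-56.4)])
E
```

```text
fork [ 0.66845335 -0.03223747  0.042     ]
t 0.1 pos [0.184  0.5709 0.4038] yaw 72.14 zax [-7.0e-04 -1.6e-03 -1.0e+00] F [-0.4 -0.2 -0.3] open 0.0929
28 end [ 0.4904 -0.3752  0.4198]
[{"slide":[-0.037, 0.085, -0.006],"turn":[0.0, 0.0, 0.21]},{"slide":[-0.027, 0.089, -0.006],"turn":[0.0, 0.0, 0.21]},{"slide":[-0.018, 0.091, -0.006],"turn":[0.0, 0.0, 0.21]},{"slide":[-0.008, 0.093, -0.006],"turn":[0.0, 0.0, 0.21]},{"slide":[0.001, 0.093, -0.005],"turn":[0.0, 0.0, 0.21]}]
[{"slide":[0.011, 0.092, -0.006],"turn":[0.0, 0.0, 0.21]},{"slide":[0.021, 0.09, -0.005],"turn":[0.002, 0.003, 0.211]},{"slide":[-0.018, 0.095, -0.0],"turn":[-0.0, -0.0, 0.14]},{"slide":[-0.011, 0.096, -0.0],"turn":[-0.0, -0.0, 0.14]},{"slide":[-0.005, 0.096, -0.0],"turn":[-0.0, -0.0, 0.14]}]
[{"slide":[0.002, 0.096, -0.0],"turn":[-0.0, -0.0, 0.14]},{"slide":[0.009, 0.096, -0.0],"turn":[-0.0, -0.0, 0.14]},{"slide":[0.016, 0.095, -0.0],"turn":[-0.0, -0.0, 0.15]},{"slide":[0.023, 0.094, -0.0],"turn":[-0.0, -0.0, 0.14]},{"slide":[0.029, 0.092, -0.0],"turn":[-0.0, -0.0, 0.15]}]
[{"slide":[0.036, 0.089, -0.0],"turn":[-0.0, -0.0, 0.14]},{"slide":[0.042, 0.087, -0.0],"turn":[-0.0, -0.0, 0.15]},{"slide":[0.048, 0.083, -0.0],"turn":[-0.0, -0.0, 0.141]},{"slide":[0.017, 0.092, -0.0],"turn":[-0.0, 0.0, 0.14]},{"slide":[0.024, 0.091, -0.0],"turn":[-0.0, 0.0, 0.14]}]
[{"slide":[0.03, 0.089, -0.0],"turn":[-0.0, 0.0, 0.15]},{"slide":[0.037, 0.087, -0.0],"turn":[-0.0, 0.0, 0.14]},{"slide":[0.042, 0.084, -0.0],"turn":[-0.0, 0.0, 0.15]},{"slide":[0.049, 0.081, -0.0],"turn":[-0.0, 0.0, 0.14]},{"slide":[0.054, 0.077, -0.0],"turn":[-0.0, 0.0, 0.15]}]
[{"slide":[0.06, 0.072, -0.0],"turn":[-0.0, 0.0, 0.14]},{"slide":[0.065, 0.068, -0.0],"turn":[-0.0, 0.0, 0.15]},{"slide":[0.069, 0.064, -0.0],"turn":[-0.0, 0.0, 0.145]}]
```

Request:
arm_command(motion=[{"slide": [-0.037,0.085,-0.006],"turn": [0,0,0.21]},{"slide": [-0.027,0.089,-0.006],"turn": [0,0,0.21]},{"slide": [-0.018,0.091,-0.006],"turn": [0,0,0.21]},{"slide": [-0.008,0.093,-0.006],"turn": [0,0,0.21]},{"slide": [0,0.093,-0.005],"turn": [0,0,0.21]}], gripper=0, grip_force=20)

```text
t: 0.52
tool_pos: [0.3248, 0.4473, 0.416]
orientation: [2.935, 1.12, -0.001]
force: [0.6, 0.0, -0.2]
opening: 0.0641
```

Request:
arm_command(motion=[{"slide": [0.011,0.092,-0.006],"turn": [0,0,0.21]},{"slide": [0.021,0.09,-0.005],"turn": [0,0,0.21]},{"slide": [-0.018,0.095,0],"turn": [0,0,0.14]},{"slide": [-0.011,0.096,0],"turn": [0,0,0.14]},{"slide": [-0.005,0.096,0],"turn": [0,0,0.14]}])

```text
t: 0.93
tool_pos: [0.4184, 0.289, 0.4202]
orientation: [3.103, 0.486, -0.001]
force: [0.2, -0.3, -0.1]
opening: 0.0308
```

Request:
arm_command(motion=[{"slide": [0.002,0.096,0],"turn": [0,0,0.14]},{"slide": [0.009,0.096,0],"turn": [0,0,0.14]},{"slide": [0.016,0.095,0],"turn": [0,0,0.15]},{"slide": [0.023,0.094,0],"turn": [0,0,0.14]},{"slide": [0.029,0.092,0],"turn": [0,0,0.15]}])

```text
t: 1.35
tool_pos: [0.4819, 0.107, 0.4205]
orientation: [3.141, -0.077, -0.0]
force: [-0.1, 0.6, 0.2]
opening: 0.0009
```

```bash
python3 - <<'E'
from plant import robot
from h import *
c=robot.read_camera("wrist");cv2.imwrite("pics/w1.png",c["pixels"]);np.savez("pics/w1.npz",K=c["intrinsics"],T=c["T"])
st()
E
```

```text
t 1.4 pos [0.4837 0.1016 0.4204] yaw -3.39 zax [ 6.e-04 -4.e-03 -1.e+00] F [ 0.3 -5.1 -1.3] open 0.0011
```

View pics/w1.png

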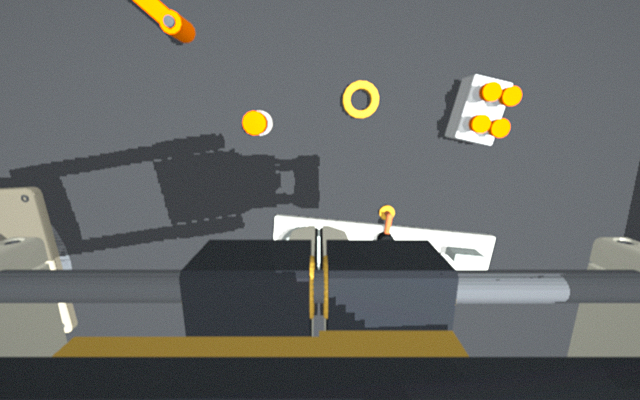

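The wrist view looks toward +y and the gripper hides the nest, of which only the far plate edge shows, (275,217) to (495,237). I'll look again once past it.

Request:
arm_command(motion=[{"slide": [0.036,0.089,0],"turn": [0,0,0.14]},{"slide": [0.042,0.087,0],"turn": [0,0,0.15]},{"slide": [0.048,0.083,0],"turn": [0,0,0.14]},{"slide": [0.017,0.092,0],"turn": [0,0,0.14]},{"slide": [0.024,0.091,0],"turn": [0,0,0.14]}])

```text
t: 1.82
tool_pos: [0.5141, -0.0765, 0.4201]
orientation: [-3.078, 0.63, 0.002]
force: [1.3, -0.3, -0.6]
opening: 0.0002
```

Request:
arm_command(motion=[{"slide": [0.03,0.089,0],"turn": [0,0,0.15]},{"slide": [0.037,0.087,0],"turn": [0,0,0.14]},{"slide": [0,0,0],"turn": [0,0,0]},{"slide": [0,0,0],"turn": [0,0,0]},{"slide": [0,0,0],"turn": [0,0,0]}])

```text
t: 2.23
tool_pos: [0.5084, -0.1498, 0.4203]
orientation: [-3.025, 0.846, 0.001]
force: [-0.7, 0.7, 0.7]
opening: 0.0003
```

```bash
python3 - <<'E'
from plant import robot
from h import *
c=robot.read_camera("wrist");cv2.imwrite("pics/w2.png",c["pixels"]);np.savez("pics/w2.npz",K=c["intrinsics"],T=c["T"])
st()
plan([(.4905,-.3752,.36,-56.4)])
E
```

```text
t 2.28 pos [ 0.5086 -0.1492  0.4204] yaw -31.19 zax [-5.e-04  7.e-04 -1.e+00] F [ 0.1  0.1 -0.4] open 0.0005
6 end [ 0.4905 -0.3751  0.3599]
[{"slide":[0.042, 0.084, 0.025],"turn":[-0.0, 0.0, 0.15]},{"slide":[0.049, 0.081, 0.025],"turn":[-0.0, 0.0, 0.15]},{"slide":[0.054, 0.077, 0.025],"turn":[-0.0, 0.0, 0.14]},{"slide":[0.06, 0.073, 0.025],"turn":[-0.0, 0.0, 0.15]},{"slide":[0.065, 0.069, 0.025],"turn":[-0.0, 0.0, 0.14]}]
[{"slide":[0.07, 0.064, 0.026],"turn":[-0.0, 0.002, 0.15]}]
```

View pics/w2.png

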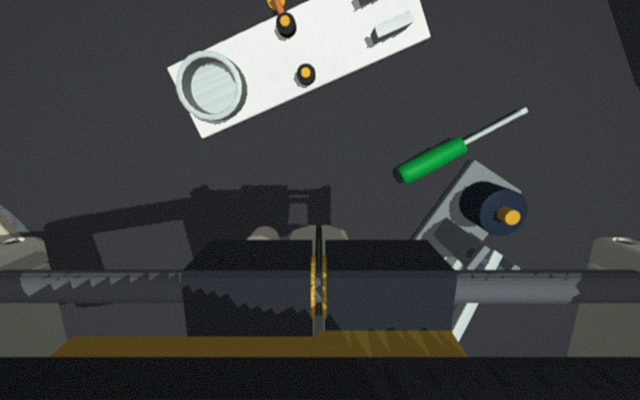

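The cup rim is centred near (211,86) and the plate's near edge runs (203,138) to (430,38), with the left corner at (168,68).

```bash
python3 - <<'E'
from h import *
print("cup",ray("w2",211,86,.042))
a,b,c=ray("w2",203,138,.012),ray("w2",430,38,.012),ray("w2",168,68,.012)
print(a,b,np.linalg.norm(b-a),np.degrees(np.arctan2(*(b-a)[1::-1])), np.linalg.norm(c-a))
E
```

```text
cup [0.46113589 0.00234048 0.042     ]
[ 0.40937353 -0.03432317  0.012     ] [ 0.70265073 -0.07894492  0.012     ] 0.29665235653229066 -8.651130843295007 0.08849576622108107
```

Request:
arm_command(motion=[{"slide": [0.042,0.084,0.025],"turn": [0,0,0.15]},{"slide": [0.049,0.081,0.025],"turn": [0,0,0.15]},{"slide": [0.054,0.077,0.025],"turn": [0,0,0.14]},{"slide": [0.06,0.073,0.025],"turn": [0,0,0.15]},{"slide": [0.065,0.069,0.025],"turn": [0,0,0.14]}])

```text
t: 2.7
tool_pos: [0.4938, -0.338, 0.3704]
orientation: [-2.821, 1.382, -0.001]
force: [1.3, -0.2, 0.1]
opening: 0.0008
```

Request:
arm_command(motion=[{"slide": [0.07,0.064,0.026],"turn": [0,0,0.15]},{"slide": [0,0,0],"turn": [0,0,0]},{"slide": [0,0,0],"turn": [0,0,0]},{"slide": [0,0,0],"turn": [0,0,0]},{"slide": [0,0,0],"turn": [0,0,0]}])

```text
t: 3.12
tool_pos: [0.491, -0.3744, 0.3611]
orientation: [-2.77, 1.482, -0.001]
force: [0.3, 0.1, -0.2]
opening: 0.0003
```

```bash
python3 - <<'E'
from plant import robot
from h import *
for n,(y0,y1,x0,x1) in {"top":(100,220,370,510),"scene":(170,300,200,340)}.items():
    c=robot.read_camera(n);cv2.imwrite(f"pics/{n}2.png",cv2.resize(c["pixels"][y0:y1,x0:x1],None,fx=4,fy=4,interpolation=cv2.INTER_CUBIC))
st()
plan([(.4905,-.3752,.36,-56.4)])
E
```

```text
t 3.22 pos [ 0.4909 -0.3745  0.3613] yaw -56.33 zax [ 1.1e-03 -7.0e-04 -1.0e+00] F [0.6 0.7 0.6] open 0.0003
1 end [ 0.4905 -0.3753  0.3601]
[{"slide":[0.001, 0.002, 0.003],"turn":[-0.001, -0.002, 0.003]}]
```

View pics/scene2.png

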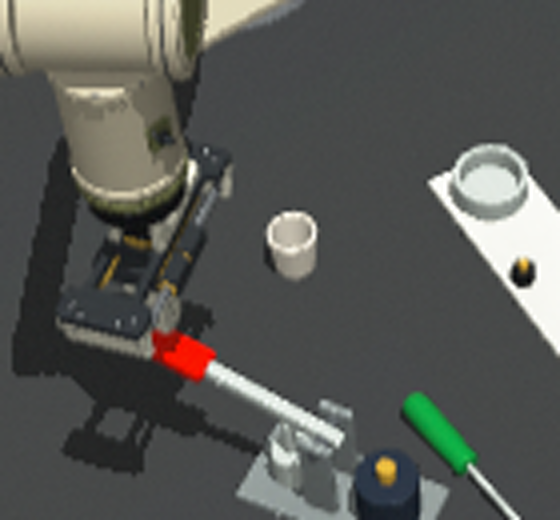

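View pics/top2.png

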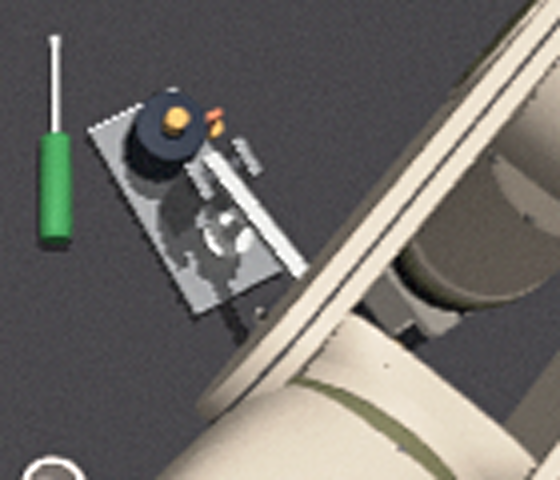

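The closed fingertips are right above the red grip, so I'll start the first stroke.

Request:
arm_command(motion=[{"slide": [0,0,0.05],"turn": [0,0,0]},{"slide": [0,0,0.05],"turn": [0,0,0]},{"slide": [0,0,0.05],"turn": [0,0,0]},{"slide": [0,0,0.05],"turn": [0,0,0]},{"slide": [0,0,0.05],"turn": [0,0,0]}])

```text
t: 3.63
tool_pos: [0.4914, -0.3758, 0.2629]
orientation: [2.768, -1.484, 0.009]
force: [4.5, 3.9, 14.8]
opening: 0.0007
```

Request:
arm_command(motion=[{"slide": [0,0,0],"turn": [0,0,0]},{"slide": [0,0,0],"turn": [0,0,0]},{"slide": [0,0,0],"turn": [0,0,0]},{"slide": [0,0,0],"turn": [0,0,0]},{"slide": [0,0,0],"turn": [0,0,0]}])

```text
t: 4.05
tool_pos: [0.4905, -0.3755, 0.2629]
orientation: [2.768, -1.484, 0.003]
force: [-6.5, 1.1, 10.8]
opening: 0.0005
```

```bash
python3 - <<'E'
from plant import robot
from h import *
for n,(y0,y1,x0,x1) in {"scene":(170,300,200,340)}.items():
    c=robot.read_camera(n);cv2.imwrite(f"pics/{n}3.png",cv2.resize(c["pixels"][y0:y1,x0:x1],None,fx=4,fy=4,interpolation=cv2.INTER_CUBIC))
st()
E
```

```text
t 4.1 pos [ 0.4905 -0.3756  0.2629] yaw -56.39 zax [ 9.0e-04 -1.9e-03 -1.0e+00] F [-5.8  2.7 10.7] open 0.0009
```

View pics/scene3.png

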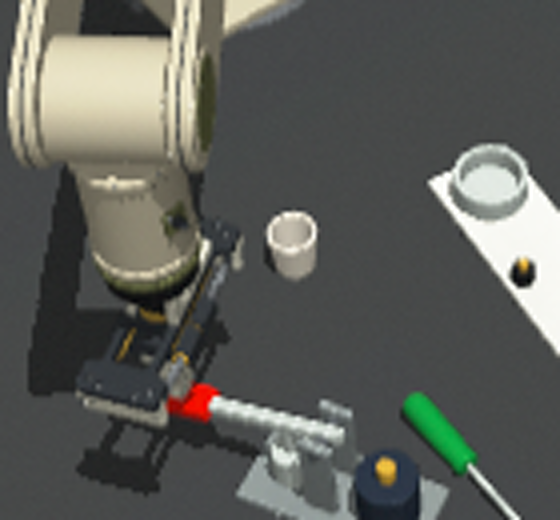

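The lever is nearly level with its stop at 10.7 N. I'll press 3 mm more for margin, then let it up.

Request:
arm_command(motion=[{"slide": [0,0,0.008],"turn": [0,0,0]},{"slide": [0,0,0],"turn": [0,0,0]},{"slide": [0,0,0],"turn": [0,0,0]},{"slide": [0,0,0],"turn": [0,0,0]},{"slide": [0,0,0],"turn": [0,0,0]}])

```text
t: 4.52
tool_pos: [0.4909, -0.3754, 0.26]
orientation: [2.768, -1.484, 0.004]
force: [-4.2, 2.6, 11.6]
opening: 0.0007
```

Request:
arm_command(motion=[{"slide": [0,0,-0.05],"turn": [0,0,0]},{"slide": [0,0,-0.05],"turn": [0,0,0]},{"slide": [0,0,-0.05],"turn": [0,0,0]},{"slide": [0,0,-0.05],"turn": [0,0,0]},{"slide": [0,0,-0.05],"turn": [0,0,0]}])

```text
t: 4.93
tool_pos: [0.4907, -0.3749, 0.3595]
orientation: [2.769, -1.484, 0.004]
force: [-1.0, 0.3, -0.4]
opening: 0.0004
```

Request:
arm_command(motion=[{"slide": [0,0,0],"turn": [0,0,0]},{"slide": [0,0,0],"turn": [0,0,0]},{"slide": [0,0,0],"turn": [0,0,0]},{"slide": [0,0,0],"turn": [0,0,0]},{"slide": [0,0,0],"turn": [0,0,0]}])

```text
t: 5.35
tool_pos: [0.4898, -0.3756, 0.3554]
orientation: [-2.767, 1.486, 0.004]
force: [0.3, 0.8, 0.0]
opening: 0.0004
```

```bash
python3 - <<'E'
from plant import robot
from h import *
for n,(y0,y1,x0,x1) in {"scene":(170,300,200,340)}.items():
    c=robot.read_camera(n);cv2.imwrite(f"pics/{n}4.png",cv2.resize(c["pixels"][y0:y1,x0:x1],None,fx=4,fy=4,interpolation=cv2.INTER_CUBIC))
st()
E
```

```text
t 5.4 pos [ 0.4898 -0.3758  0.3556] yaw -56.48 zax [-0.0018  0.0016 -1.    ] F [ 0.7  0.2 -0.1] open 0.0005
```

View pics/scene4.png

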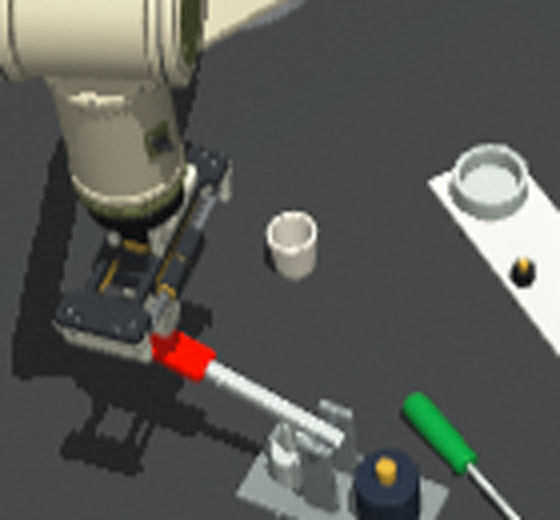

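The first stroke is done: 11.6 N at the bottom, and the lever is back up. Strokes two and three next.

Request:
arm_command(motion=[{"slide": [0,0,0.05],"turn": [0,0,0]},{"slide": [0,0,0.05],"turn": [0,0,0]},{"slide": [0,0,0.05],"turn": [0,0,0]},{"slide": [0,0,0.05],"turn": [0,0,0]},{"slide": [0,0,0.05],"turn": [0,0,0]}])

```text
t: 5.82
tool_pos: [0.4908, -0.3767, 0.2581]
orientation: [2.767, -1.487, 0.006]
force: [1.5, 2.9, 41.7]
opening: 0.0005
```

Request:
arm_command(motion=[{"slide": [0,0,0],"turn": [0,0,0]},{"slide": [0,0,0],"turn": [0,0,0]},{"slide": [0,0,0],"turn": [0,0,0]},{"slide": [0,0,0],"turn": [0,0,0]},{"slide": [0,0,0],"turn": [0,0,0]}])

```text
t: 6.23
tool_pos: [0.4908, -0.3768, 0.2592]
orientation: [2.767, -1.487, 0.005]
force: [-1.0, 0.6, 12.4]
opening: -0.0
```

Request:
arm_command(motion=[{"slide": [0,0,-0.05],"turn": [0,0,0]},{"slide": [0,0,-0.05],"turn": [0,0,0]},{"slide": [0,0,-0.05],"turn": [0,0,0]},{"slide": [0,0,-0.05],"turn": [0,0,0]},{"slide": [0,0,-0.05],"turn": [0,0,0]}])

```text
t: 6.65
tool_pos: [0.4901, -0.376, 0.3577]
orientation: [-2.767, 1.487, 0.0]
force: [0.3, 0.9, 1.4]
opening: 0.0001
```

Request:
arm_command(motion=[{"slide": [0,0,0],"turn": [0,0,0]},{"slide": [0,0,0],"turn": [0,0,0]},{"slide": [0,0,0],"turn": [0,0,0]},{"slide": [0,0,0],"turn": [0,0,0]},{"slide": [0,0,0],"turn": [0,0,0]}])

```text
t: 7.07
tool_pos: [0.4897, -0.3758, 0.3551]
orientation: [-2.767, 1.486, 0.005]
force: [-0.3, 0.3, -0.1]
opening: 0.0006
```

The lever hit the stop at 41.7 N for a moment. That was on the fingers, but I'll ease the bottom of the last stroke.

Request:
arm_command(motion=[{"slide": [0,0,0.06],"turn": [0,0,0]},{"slide": [0,0,0.07],"turn": [0,0,0]},{"slide": [0,0,0.06],"turn": [0,0,0]},{"slide": [0,0,0.035],"turn": [0,0,0]},{"slide": [0,0,0.015],"turn": [0,0,0]}])

```text
t: 7.48
tool_pos: [0.4906, -0.3765, 0.2603]
orientation: [-2.767, 1.487, -0.004]
force: [2.2, 2.0, 13.2]
opening: 0.0004
```

Request:
arm_command(motion=[{"slide": [0,0,0.004],"turn": [0,0,0]},{"slide": [0,0,0.003],"turn": [0,0,0]},{"slide": [0,0,0],"turn": [0,0,0]},{"slide": [0,0,0],"turn": [0,0,0]},{"slide": [0,0,0],"turn": [0,0,0]}])

```text
t: 7.9
tool_pos: [0.4908, -0.3764, 0.2599]
orientation: [2.768, -1.487, 0.004]
force: [-0.5, 2.4, 12.4]
opening: 0.0006
```

Request:
arm_command(motion=[{"slide": [0,0,-0.06],"turn": [0,0,0]},{"slide": [0,0,-0.06],"turn": [0,0,0]},{"slide": [0,0,-0.06],"turn": [0,0,0]},{"slide": [0,0,-0.06],"turn": [0,0,0]},{"slide": [0,0,-0.06],"turn": [0,0,0]}])

```text
t: 8.32
tool_pos: [0.4899, -0.3759, 0.3785]
orientation: [-2.767, 1.487, 0.002]
force: [0.2, -0.2, 0.4]
opening: 0.0005
```

Request:
arm_command(motion=[{"slide": [0,0,-0.06],"turn": [0,0,0]},{"slide": [0,0,-0.04],"turn": [0,0,0]},{"slide": [0,0,0],"turn": [0,0,0]},{"slide": [0,0,0],"turn": [0,0,0]},{"slide": [0,0,0],"turn": [0,0,0]}], gripper=55)

```text
t: 8.73
tool_pos: [0.4898, -0.3759, 0.416]
orientation: [-2.767, 1.487, 0.004]
force: [-0.4, -0.1, -0.2]
opening: 0.0292
```

```bash
python3 - <<'E'
from plant import robot
from h import *
st()
plan([(.52,-.12,.42,-60),(.49,.12,.42,-65),(.44,.27,.42,-65.5)])
E
```

```text
t 8.73 pos [ 0.4898 -0.3759  0.416 ] yaw -56.5 zax [-0.0022  0.0019 -1.    ] F [-0.4 -0.1 -0.2] open 0.0292
18 end [0.4402 0.2699 0.4201]
[{"slide":[-0.07, -0.059, -0.001],"turn":[0.0, 0.0, 0.02]},{"slide":[-0.071, -0.059, -0.001],"turn":[0.0, 0.0, 0.02]},{"slide":[-0.071, -0.058, -0.001],"turn":[0.0, 0.0, 0.02]},{"slide":[-0.072, -0.057, -0.001],"turn":[0.0, 0.0, 0.02]},{"slide":[-0.073, -0.057, -0.002],"turn":[0.0, 0.0, 0.01]}]
[{"slide":[-0.073, -0.056, -0.001],"turn":[0.0, 0.0, 0.02]},{"slide":[-0.074, -0.056, -0.002],"turn":[0.002, 0.005, 0.012]},{"slide":[-0.08, -0.034, 0.0],"turn":[-0.0, 0.0, 0.02]},{"slide":[-0.08, -0.033, 0.0],"turn":[-0.0, 0.0, 0.03]},{"slide":[-0.08, -0.031, 0.0],"turn":[-0.0, 0.0, 0.02]}]
[{"slide":[-0.081, -0.031, 0.0],"turn":[-0.0, 0.0, 0.03]},{"slide":[-0.081, -0.029, 0.0],"turn":[-0.0, 0.0, 0.02]},{"slide":[-0.081, -0.029, 0.0],"turn":[-0.0, 0.0, 0.03]},{"slide":[-0.082, -0.027, 0.0],"turn":[-0.0, 0.001, 0.025]},{"slide":[-0.098, -0.011, 0.0],"turn":[-0.0, -0.0, 0.0]}]
[{"slide":[-0.098, -0.012, 0.0],"turn":[-0.0, -0.0, 0.01]},{"slide":[-0.098, -0.011, 0.0],"turn":[-0.0, -0.0, 0.0]},{"slide":[-0.098, -0.011, 0.0],"turn":[-0.0, -0.0, 0.007]}]
```

Request:
arm_command(motion=[{"slide": [-0.07,-0.059,-0.001],"turn": [0,0,0.02]},{"slide": [-0.071,-0.059,-0.001],"turn": [0,0,0.02]},{"slide": [-0.071,-0.058,-0.001],"turn": [0,0,0.02]},{"slide": [-0.072,-0.057,-0.001],"turn": [0,0,0.02]},{"slide": [-0.073,-0.057,-0.002],"turn": [0,0,0.01]}])

```text
t: 9.15
tool_pos: [0.511, -0.1917, 0.4179]
orientation: [2.732, -1.55, -0.006]
force: [0.4, 0.1, 0.4]
opening: 0.0508
```

Request:
arm_command(motion=[{"slide": [-0.073,-0.056,-0.001],"turn": [0,0,0.02]},{"slide": [-0.074,-0.056,-0.002],"turn": [0,0.005,0.012]},{"slide": [-0.08,-0.034,0],"turn": [0,0,0.02]},{"slide": [-0.08,-0.033,0],"turn": [0,0,0.03]},{"slide": [-0.08,-0.031,0],"turn": [0,0,0.02]}])

```text
t: 9.57
tool_pos: [0.5065, -0.0153, 0.4191]
orientation: [2.69, -1.617, -0.002]
force: [0.7, -0.3, -1.0]
opening: 0.051
```

Request:
arm_command(motion=[{"slide": [-0.081,-0.031,0],"turn": [0,0,0.03]},{"slide": [-0.081,-0.029,0],"turn": [0,0,0.02]},{"slide": [-0.081,-0.029,0],"turn": [0,0,0.03]},{"slide": [-0.082,-0.027,0],"turn": [0,0,0.025]},{"slide": [-0.098,-0.011,0],"turn": [0,0,0]}])

```text
t: 9.98
tool_pos: [0.4769, 0.1585, 0.4187]
orientation: [2.645, -1.688, 0.0]
force: [0.8, 1.3, -0.3]
opening: 0.0509
```

```bash
python3 - <<'E'
from plant import robot
from h import *
st()
plan([(.335,.315,.42,-65.5)])
E
```

```text
t 9.98 pos [0.4769 0.1585 0.4187] yaw -65.09 zax [-0.0019 -0.0032 -1.    ] F [ 0.8  1.3 -0.3] open 0.0509
6 end [0.3352 0.315  0.4201]
[{"slide":[-0.084, 0.026, -0.001],"turn":[0.0, -0.0, 0.0]},{"slide":[-0.084, 0.026, -0.001],"turn":[0.0, -0.0, 0.0]},{"slide":[-0.084, 0.026, -0.0],"turn":[0.0, -0.0, 0.0]},{"slide":[-0.084, 0.026, -0.001],"turn":[0.0, -0.0, 0.0]},{"slide":[-0.084, 0.026, -0.0],"turn":[0.0, -0.0, 0.01]}]
[{"slide":[-0.084, 0.027, -0.001],"turn":[0.006, -0.004, 0.004]}]
```

Request:
arm_command(motion=[{"slide": [-0.084,0.026,-0.001],"turn": [0,0,0]},{"slide": [-0.084,0.026,-0.001],"turn": [0,0,0]},{"slide": [-0.084,0.026,0],"turn": [0,0,0]},{"slide": [-0.084,0.026,0],"turn": [0,0,0]},{"slide": [-0.084,0.026,0],"turn": [0,0,0.01]}])

```text
t: 10.4
tool_pos: [0.3575, 0.2883, 0.4192]
orientation: [2.642, -1.692, 0.001]
force: [1.2, 0.4, -0.6]
opening: 0.0512
```

Request:
arm_command(motion=[{"slide": [-0.06,0.02,0],"turn": [0,0,0]},{"slide": [0,0,0],"turn": [0,0,0]},{"slide": [0,0,0],"turn": [0,0,0]},{"slide": [0,0,0],"turn": [0,0,0]},{"slide": [0,0,0],"turn": [0,0,0]}])

```text
t: 10.82
tool_pos: [0.3425, 0.3053, 0.4206]
orientation: [2.642, -1.695, 0.003]
force: [0.9, 0.3, 0.3]
opening: 0.0514
```

```bash
python3 - <<'E'
from plant import robot
from h import *
c=robot.read_camera("wrist");cv2.imwrite("pics/w3.png",c["pixels"]);np.savez("pics/w3.npz",K=c["intrinsics"],T=c["T"])
c=robot.read_camera("top");cv2.imwrite("pics/top5.png",c["pixels"]);np.savez("pics/top5.npz",K=c["intrinsics"],T=c["T"])
cv2.imwrite("pics/c5.png",cv2.resize(c["pixels"][110:230,280:420],None,fx=5,fy=5,interpolation=cv2.INTER_CUBIC))
st()
E
```

```text
t 10.92 pos [0.3427 0.3052 0.4211] yaw -65.39 zax [ 7.0e-04 -2.8e-03 -1.0e+00] F [ 0.8  0.9 -0.8] open 0.0508
```

View pics/w3.png

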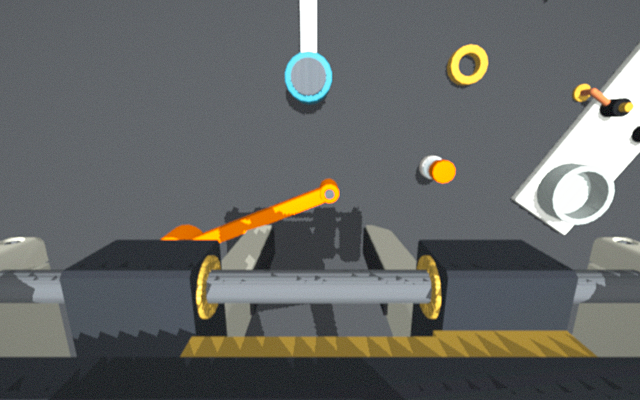

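View pics/top5.png

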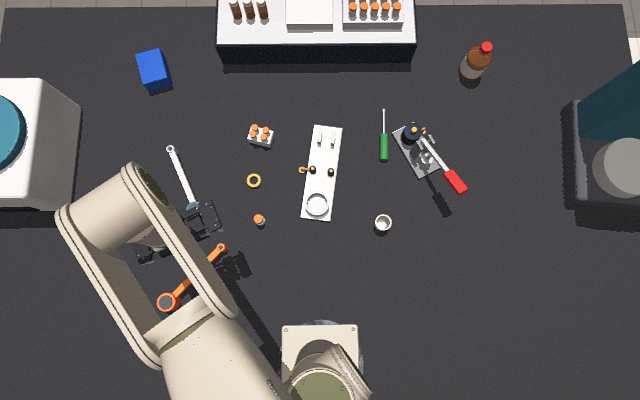

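The lever is up in the top view. In the wrist view the teal hub top is at (309,77), the beam runs up to (308.5,0), and the cup rim is near (576,193).

```bash
python3 - <<'E'
from h import *
h=ray("w3",309,77,.054);b=ray("w3",308.5,2,.038)
print("hub",h,"beam",b,np.degrees(np.arctan2(*(b-h)[1::-1])),np.linalg.norm((b-h)[:2]))
print("cup",ray("w3",576,193,.042))
im=cv2.imread("pics/w3.png");cv2.imwrite("pics/c6.png",cv2.resize(im[30:250,480:640],None,fx=2.5,fy=2.5))
im=cv2.imread("pics/w2.png");cv2.imwrite("pics/c7.png",cv2.resize(im[0:150,150:450],None,fx=2.5,fy=2.5))
print(proj("w3",(.4513,.005,.042)),proj("w2",(.4513,.005,.042)),proj("top0",(.461,.0023,.042)))
E
```

```text
hub [0.44140092 0.36026012 0.054     ] beam [0.51065548 0.39248116 0.038     ] 24.950446561151722 0.07638316954727949
cup [0.45759521 0.013628   0.042     ]
[578.70496354 200.45428123] [202.4199164  88.6946434] [317.5082081  200.88057287]
```

View pics/c6.png

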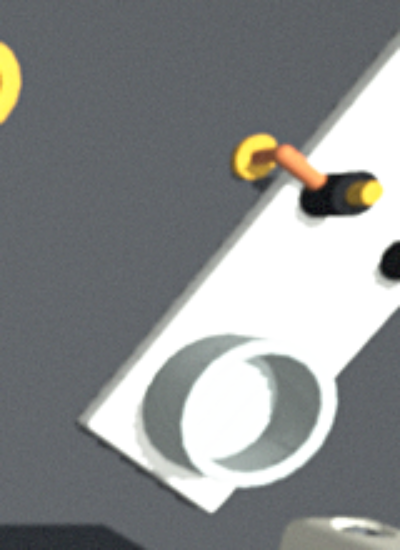

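View pics/c7.png

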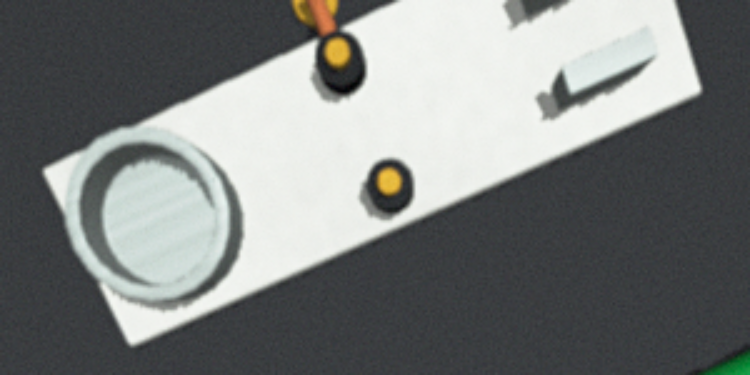

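View pics/c5.png

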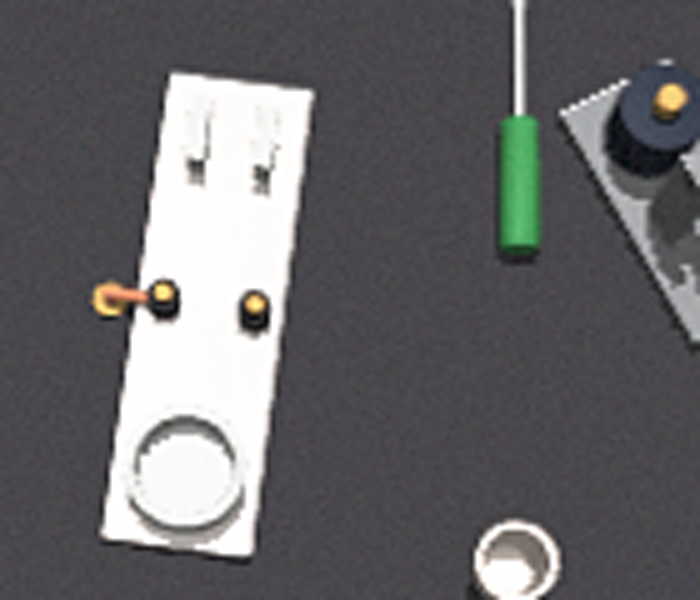

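```bash
cat > fit.py <<'E'
from h import *
from scipy.optimize import least_squares
def C(X,Y,f,x0,y0): return ((X+.5)/f-.5+x0,(Y+.5)/f-.5+y0)
# nest pose fit: cup rim + plate corners + fork
obs=[("w2",(0,0,.042),C(148,213,2.5,150,0),1),("w3",(0,0,.042),C(260,413,2.5,480,30),1),("top0",(0,0,.042),C(186,465,5,280,110),1),("scene0",(0,0,.042),C(113,88,5,300,195),1)]
P=(-.045,.045),(.255,.045),(.255,-.045),(-.045,-.045)
for n,k,px in [("top0",1,C(171,73,5,280,110)),("top0",2,C(313,91,5,280,110)),("top0",3,C(252,556,5,280,110)),("top0",0,C(101,538,5,280,110)),
  ("w2",0,C(42,170,2.5,150,0)),("w2",3,C(133,346,2.5,150,0)),("w2",2,C(701,92,2.5,150,0)),
  ("w3",0,C(82,420,2.5,480,30)),("w3",3,C(212,510,2.5,480,30)),
  ("scene0",0,C(168,93,5,300,195)),("scene0",3,C(35,103,5,300,195)),("scene0",2,C(248,381,5,300,195)),("scene0",1,C(345,322,5,300,195))][:9]+[("scene0",3,C(35,103,5,300,195)),("scene0",2,C(248,381,5,300,195)),("scene0",1,C(345,322,5,300,195))]:
    obs.append((n,(*P[k],.012),px,1))
def w(v,l,k):
    c,s=np.cos(v[2]),np.sin(v[2]);x=l[0]+(v[3] if abs(l[2]-.012)<1e-6 else 0);return (v[0]+c*x-s*l[1],v[1]+s*x+c*l[1],l[2])
f=lambda v:np.concatenate([proj(n,w(v,l,0))-px for n,l,px,_ in obs])
r=least_squares(f,[.455,.003,-.14,0],loss="soft_l1");print(r.x[:2],np.degrees(r.x[2]),r.x[3])
for o,e in zip(obs,r.fun.reshape(-1,2)):print(o[0],np.round(o[1],3),np.round(e,1))
v=r.x;print("fork",w(v,(.21,0,.042),0))
E
python3 fit.py
```

```text
[0.45941054 0.00405396] -8.508555014797015 -0.000579339896520157
w2 [0.    0.    0.042] [-0.1  0.6]
w3 [0.    0.    0.042] [-0.3 -0. ]
top0 [0.    0.    0.042] [ 0.1 -1.2]
scene0 [0.    0.    0.042] [0.8 0.4]
top0 [0.255 0.045 0.012] [ 0.3 -1.4]
top0 [ 0.255 -0.045  0.012] [ 0.1 -1.3]
top0 [-0.045 -0.045  0.012] [-0.3 -0.8]
top0 [-0.045  0.045  0.012] [ 0.3 -1.2]
w2 [-0.045  0.045  0.012] [-0.6 -0.6]
w2 [-0.045 -0.045  0.012] [-1.3  0.2]
w2 [ 0.255 -0.045  0.012] [ 0.9 -0. ]
w3 [-0.045  0.045  0.012] [2.1 1.9]
w3 [-0.045 -0.045  0.012] [-0.2  1. ]
scene0 [-0.045 -0.045  0.012] [ 0.7 -0.9]
scene0 [ 0.255 -0.045  0.012] [ 0.1 -1.2]
scene0 [0.255 0.045 0.012] [ 1.2 -0.2]
fork (np.float64(0.6670992390534176), np.float64(-0.02701703181285469), 0.042)
```

The four views agree: cup (0.459, 0.004), nest yaw -8.5°. Carrier: hub (0.441, 0.361), yaw 24.7°, so the balance point is at (0.494, 0.385).

```bash
python3 - <<'E'
from h import *
plan([(.4937,.3852,.32,-65.3),(.4937,.3852,.23,-65.3)])
E
```

```text
8 end [0.4939 0.3852 0.2302]
[{"slide":[-0.005, -0.085, 0.05],"turn":[0.0, -0.0, -0.0]},{"slide":[-0.005, -0.085, 0.051],"turn":[0.0, -0.0, -0.0]},{"slide":[-0.005, -0.086, 0.05],"turn":[0.0, -0.0, -0.0]},{"slide":[-0.005, -0.085, 0.051],"turn":[0.0, -0.0, -0.0]},{"slide":[-0.005, -0.086, 0.05],"turn":[0.001, -0.006, -0.003]}]
[{"slide":[-0.0, 0.0, 0.075],"turn":[-0.0, 0.0, -0.0]},{"slide":[-0.0, 0.0, 0.075],"turn":[-0.0, 0.0, -0.0]},{"slide":[-0.0, 0.0, 0.075],"turn":[-0.0, 0.0, -0.0]}]
```

Request:
arm_command(motion=[{"slide": [-0.005,-0.085,0.05],"turn": [0,0,0]},{"slide": [-0.005,-0.085,0.051],"turn": [0,0,0]},{"slide": [-0.005,-0.086,0.05],"turn": [0,0,0]},{"slide": [-0.005,-0.085,0.051],"turn": [0,0,0]},{"slide": [-0.005,-0.086,0.05],"turn": [0,-0.006,-0.003]}])

```text
t: 11.33
tool_pos: [0.4952, 0.386, 0.3194]
orientation: [-2.645, 1.695, 0.0]
force: [0.2, -0.3, 1.0]
opening: 0.0509
```

Request:
arm_command(motion=[{"slide": [0,0,0.05],"turn": [0,0,0]},{"slide": [0,0,0.06],"turn": [0,0,0]},{"slide": [0,0,0],"turn": [0,0,0]},{"slide": [0,0,0],"turn": [0,0,0]},{"slide": [0,0,0],"turn": [0,0,0]}])

```text
t: 11.75
tool_pos: [0.4936, 0.386, 0.2783]
orientation: [-2.645, 1.693, -0.0]
force: [-0.1, -0.2, 0.5]
opening: 0.051
```

```bash
python3 - <<'E'
from plant import robot
from h import *
c=robot.read_camera("wrist");cv2.imwrite("pics/w4.png",c["pixels"]);np.savez("pics/w4.npz",K=c["intrinsics"],T=c["T"])
c=robot.read_camera("scene");cv2.imwrite("pics/s4.png",cv2.resize(c["pixels"][80:230,330:490],None,fx=4,fy=4,interpolation=cv2.INTER_CUBIC))
c=robot.read_camera("top");cv2.imwrite("pics/t4.png",cv2.resize(c["pixels"][130:250,130:270],None,fx=4,fy=4,interpolation=cv2.INTER_CUBIC))
st()
plan([(.4937,.3852,.197,-65.3)])
E
```

```text
t 11.9 pos [0.4937 0.3866 0.2796] yaw -65.21 zax [ 0.0034  0.0028 -1.    ] F [-0.   0.2 -0.1] open 0.0512
3 end [0.4937 0.3854 0.1972]
[{"slide":[0.001, 0.001, 0.069],"turn":[-0.0, 0.0, 0.0]},{"slide":[0.001, 0.001, 0.069],"turn":[-0.0, 0.0, 0.0]},{"slide":[0.001, 0.0, 0.068],"turn":[-0.009, 0.002, 0.003]}]
```

View pics/w4.png

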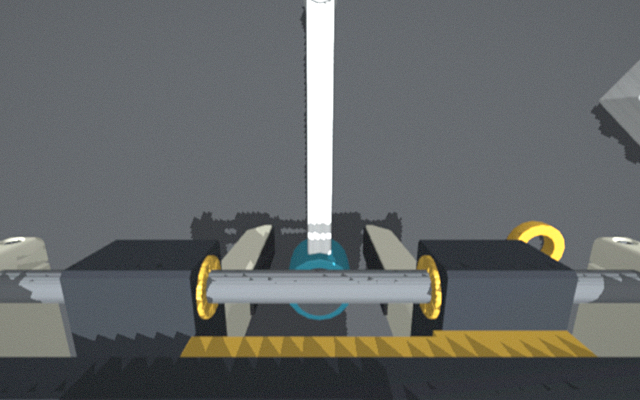

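View pics/s4.png

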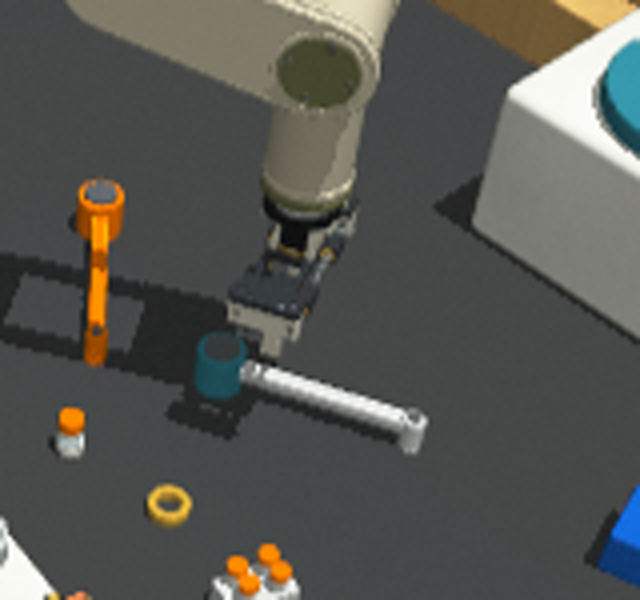

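The beam sits centred between the fingers, at column 319, with the foot at about (320,0). I'll descend and close.

```bash
python3 - <<'E'
from h import *
f=ray("w4",320,0,.040);print(f,np.linalg.norm(f[:2]-[.4937,.3852]),np.degrees(np.arctan2(f[1]-.3852,f[0]-.4937)))
E
```

```text
[0.62337567 0.44477438 0.04      ] 0.14270558981978448 24.674551379508276
```

Request:
arm_command(motion=[{"slide": [0.001,0.001,0.06],"turn": [0,0,0]},{"slide": [0.001,0.001,0.06],"turn": [0,0,0]},{"slide": [0,0,0.05],"turn": [-0.009,0,0.003]},{"slide": [0,0,0.035],"turn": [0,0,0]},{"slide": [0,0,0],"turn": [0,0,0]}])

```text
t: 12.32
tool_pos: [0.4915, 0.3846, 0.1924]
orientation: [2.64, -1.691, -0.007]
force: [-0.8, -0.5, -0.5]
opening: 0.0512
```

Request:
arm_command(motion=[{"slide": [0,0,0],"turn": [0,0,0]},{"slide": [0,0,0],"turn": [0,0,0]},{"slide": [0,0,0],"turn": [0,0,0]},{"slide": [0,0,0],"turn": [0,0,0]},{"slide": [0,0,0],"turn": [0,0,0]}], gripper=0, grip_force=40)

```text
t: 12.73
tool_pos: [0.4931, 0.3856, 0.1961]
orientation: [2.644, -1.694, -0.003]
force: [0.4, 0.3, 0.8]
opening: 0.0228
```

Request:
arm_command(motion=[{"slide": [0,0,0],"turn": [0,0,0]},{"slide": [0,0,0],"turn": [0,0,0]},{"slide": [0,0,0],"turn": [0,0,0]},{"slide": [0,0,0],"turn": [0,0,0]},{"slide": [0,0,0],"turn": [0,0,0]}])

```text
t: 13.15
tool_pos: [0.493, 0.3855, 0.1957]
orientation: [2.643, -1.693, -0.003]
force: [-0.6, -0.9, 5.5]
opening: 0.0173
```

Gripped at about 18 mm opening. Lifting gently.

Request:
arm_command(motion=[{"slide": [0,0,-0.02],"turn": [0,0,0]},{"slide": [0,0,-0.03],"turn": [0,0,0]},{"slide": [0,0,-0.04],"turn": [0,0,0]},{"slide": [0,0,-0.04],"turn": [0,0,0]},{"slide": [0,0,-0.04],"turn": [0,0,0]}])

```text
t: 13.57
tool_pos: [0.4925, 0.3852, 0.2635]
orientation: [2.642, -1.692, -0.005]
force: [0.5, 0.2, -4.4]
opening: 0.0179
```

Request:
arm_command(motion=[{"slide": [0,0,-0.04],"turn": [0,0,0]},{"slide": [0,0,-0.04],"turn": [0,0,0]},{"slide": [0,0,-0.03],"turn": [0,0,0]},{"slide": [0,0,0],"turn": [0,0,0]},{"slide": [0,0,0],"turn": [0,0,0]}])

```text
t: 13.98
tool_pos: [0.4932, 0.3855, 0.3076]
orientation: [2.644, -1.694, -0.003]
force: [0.8, -0.0, -5.1]
opening: 0.0176
```

```bash
python3 - <<'E'
from plant import robot
from h import *
c=robot.read_camera("wrist");cv2.imwrite("pics/w5.png",c["pixels"]);np.savez("pics/w5.npz",K=c["intrinsics"],T=c["T"])
c=robot.read_camera("scene");cv2.imwrite("pics/s5.png",cv2.resize(c["pixels"][80:230,330:490],None,fx=4,fy=4,interpolation=cv2.INTER_CUBIC))
np.savez("pics/s5.npz",K=c["intrinsics"],T=c["T"])
st()
E
```

```text
t 14.08 pos [0.4927 0.3851 0.3055] yaw -65.29 zax [-0.0058 -0.0024 -1.    ] F [-0.5  0.5 -5. ] open 0.0179
```

View pics/w5.png

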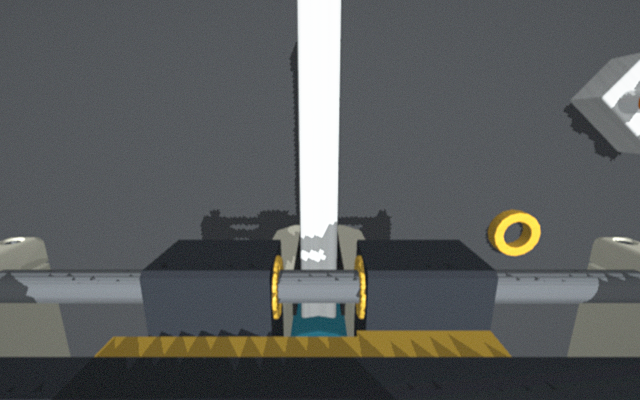

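View pics/s5.png

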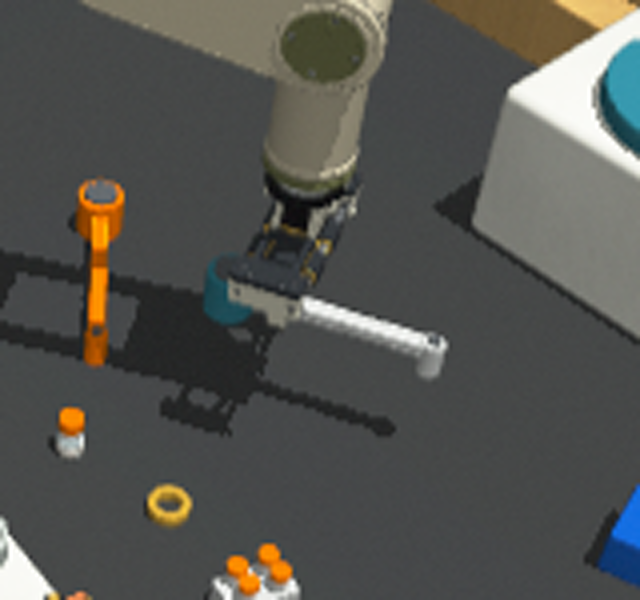

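The carrier is held level. I'll carry it over at a gentle pace.

```bash
python3 - <<'E'
from h import *
plan([(.5168,-.0045,.325,-98.4)],step=.03,ang=.06)
E
```

```text
14 end [ 0.517  -0.0044  0.3251]
[{"slide":[0.065, 0.025, -0.003],"turn":[0.0, -0.0, 0.08]},{"slide":[0.066, 0.023, -0.003],"turn":[0.0, -0.0, 0.08]},{"slide":[0.067, 0.02, -0.003],"turn":[0.0, -0.0, 0.08]},{"slide":[0.068, 0.017, -0.003],"turn":[0.0, -0.0, 0.08]},{"slide":[0.068, 0.015, -0.003],"turn":[0.0, -0.0, 0.08]}]
[{"slide":[0.069, 0.012, -0.004],"turn":[0.0, -0.0, 0.08]},{"slide":[0.069, 0.009, -0.003],"turn":[0.0, -0.0, 0.08]},{"slide":[0.069, 0.006, -0.004],"turn":[0.0, -0.0, 0.09]},{"slide":[0.07, 0.003, -0.003],"turn":[0.0, -0.0, 0.08]},{"slide":[0.07, 0.0, -0.004],"turn":[0.0, -0.0, 0.09]}]
[{"slide":[0.069, -0.003, -0.003],"turn":[0.0, -0.0, 0.08]},{"slide":[0.069, -0.005, -0.004],"turn":[0.0, -0.0, 0.09]},{"slide":[0.069, -0.009, -0.003],"turn":[0.01, -0.0, 0.08]},{"slide":[0.069, -0.012, -0.004],"turn":[0.001, -0.006, 0.086]}]
```

Request:
arm_command(motion=[{"slide": [0.025,0.01,-0.01],"turn": [0,0,0.03]},{"slide": [0.04,0.015,-0.01],"turn": [0,0,0.05]},{"slide": [0.066,0.023,-0.01],"turn": [0,0,0.08]},{"slide": [0.067,0.02,-0.01],"turn": [0,0,0.08]},{"slide": [0.068,0.017,-0.01],"turn": [0,0,0.08]}])

```text
t: 14.5
tool_pos: [0.4993, 0.2721, 0.3259]
orientation: [2.495, -1.9, -0.005]
force: [0.4, -0.2, -5.7]
opening: 0.0178
```

Request:
arm_command(motion=[{"slide": [0.068,0.015,0],"turn": [0,0,0.08]},{"slide": [0.069,0.012,0],"turn": [0,0,0.08]},{"slide": [0.069,0.009,0],"turn": [0,0,0.08]},{"slide": [0.069,0.006,0],"turn": [0,0,0.09]},{"slide": [0.07,0.003,0],"turn": [0,0,0.08]}])

```text
t: 14.92
tool_pos: [0.5076, 0.1327, 0.3262]
orientation: [2.287, -2.147, -0.005]
force: [1.0, 0.2, -5.1]
opening: 0.0174
```

Request:
arm_command(motion=[{"slide": [0.07,0,0],"turn": [0,0,0.09]},{"slide": [0.069,-0.003,0],"turn": [0,0,0.08]},{"slide": [0.06,-0.005,0],"turn": [0,0,0.08]},{"slide": [0.04,-0.005,0],"turn": [0,0,0.05]},{"slide": [0.02,-0.003,0],"turn": [0,0,0.03]}])

```text
t: 15.33
tool_pos: [0.5145, 0.0284, 0.3264]
orientation: [2.101, -2.328, -0.004]
force: [-0.5, -0.3, -4.4]
opening: 0.0176
```

```bash
python3 - <<'E'
from h import *
st()
plan([(.5168,-.0045,.305,-98.4)],step=.015,ang=.04)
E
```

```text
t 15.33 pos [0.5145 0.0284 0.3264] yaw -95.89 zax [-0.0057 -0.0021 -1.    ] F [-0.5 -0.3 -4.4] open 0.0176
3 end [ 0.5169 -0.0045  0.3048]
[{"slide":[0.027, -0.005, 0.018],"turn":[0.0, -0.0, 0.03]},{"slide":[0.027, -0.005, 0.018],"turn":[0.01, -0.0, 0.03]},{"slide":[0.027, -0.006, 0.018],"turn":[0.001, -0.006, 0.028]}]
```

Request:
arm_command(motion=[{"slide": [0.027,-0.005,0.018],"turn": [0,0,0.03]},{"slide": [0.025,-0.005,0.018],"turn": [0.005,0,0.03]},{"slide": [0.018,-0.004,0.018],"turn": [0.005,0,0.02]},{"slide": [0.008,-0.002,0],"turn": [0,0,0.01]},{"slide": [0,0,0],"turn": [0,0,0]}])

```text
t: 15.75
tool_pos: [0.5174, -0.0011, 0.3043]
orientation: [2.054, -2.374, 0.001]
force: [0.2, 0.5, -4.2]
opening: 0.0175
```

Request:
arm_command(motion=[{"slide": [0,0,0],"turn": [0,0,0]},{"slide": [0,0,0],"turn": [0,0,0]},{"slide": [0,0,0],"turn": [0,0,0]},{"slide": [0,0,0],"turn": [0,0,0]},{"slide": [0,0,0],"turn": [0,0,0]}])

```text
t: 16.17
tool_pos: [0.5179, -0.0005, 0.3059]
orientation: [2.057, -2.374, 0.004]
force: [-0.1, 0.5, -4.5]
opening: 0.0177
```

```bash
python3 - <<'E'
from h import *
from plant import robot
st()
plan([(.5168,-.0045,.300,-98.4)],step=.015,ang=.04)
for n in("scene","top","wrist"):
    c=robot.read_camera(n);np.savez(f"pics/{n}8.npz",K=c["intrinsics"],T=c["T"]);cv2.imwrite(f"pics/{n}8.png",c["pixels"])
    if n=="scene":cv2.imwrite("pics/s8.png",cv2.resize(c["pixels"][130:280,280:400],None,fx=4,fy=4,interpolation=cv2.INTER_CUBIC))
    if n=="top":cv2.imwrite("pics/t8.png",cv2.resize(c["pixels"][100:240,270:380],None,fx=4,fy=4,interpolation=cv2.INTER_CUBIC))
E
```

```text
t 16.17 pos [ 5.179e-01 -5.000e-04  3.059e-01] yaw -98.2 zax [ 0.0014 -0.0019 -1.    ] F [-0.1  0.5 -4.5] open 0.0177
1 end [ 0.5169 -0.0044  0.2999]
[{"slide":[0.01, 0.001, 0.015],"turn":[-0.003, -0.003, 0.007]}]
```

View pics/s8.png

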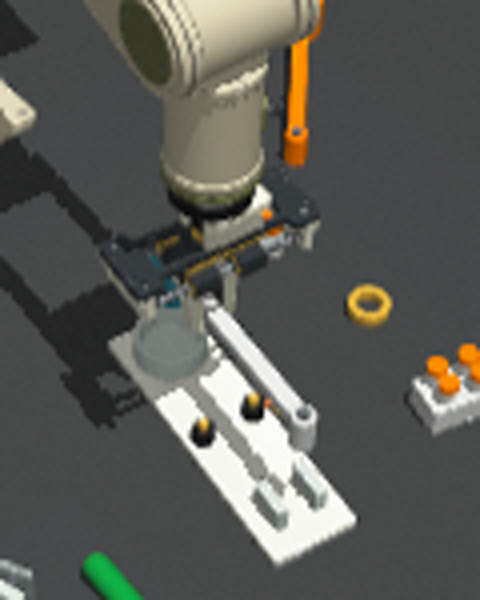

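View pics/t8.png

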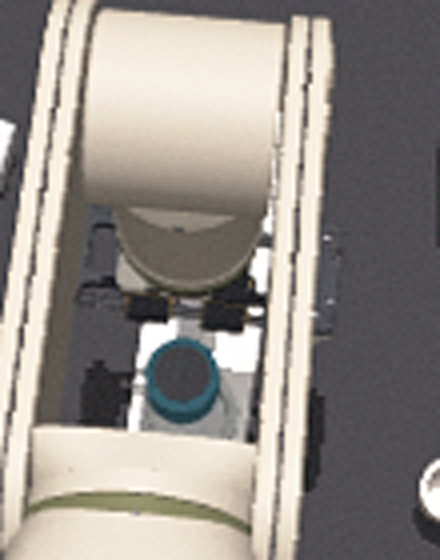

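View pics/wrist8.png

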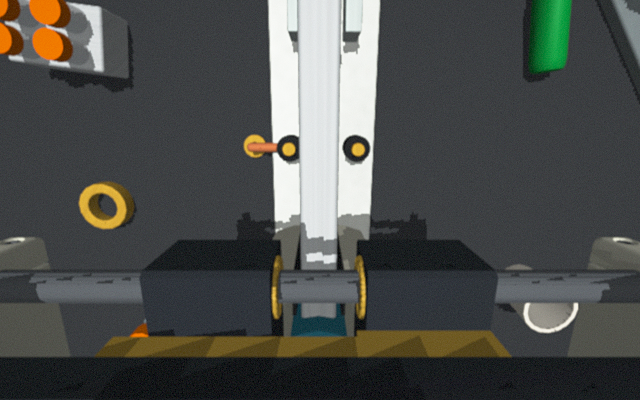

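```bash
python3 - <<'E'
from h import *
z=.1104
print("foot",ray("scene8",355.3,232.2,z+.04),"want .667 -.027 (+3.5mm y, uncorrected offset)")
h=ray("top8",315.2,194.2+1.2*-1,z+.054);print("hub",h,ray("top8",315.2,194.2,z+.054))
f=(.6670,-.0270);print("beam exp",proj("wrist8",(.6,-.017,.148)))
for p in((.25,.0,z+.038),): pass
# beam direction in the wrist image: pixel centres at rows 10 and 230
a=ray("wrist8",319.5,10,z+.038);b=ray("wrist8",319,230,z+.038);print(a,b,np.degrees(np.arctan2(*(a-b)[1::-1])))
# plate/fork gap in the same image: mid-gap between blocks' inner top edges, z .042; pistons mid
print("pistons mid",ray("wrist8",(289+356)/2,149,.03), "blocks outer edges mid",ray("wrist8",(287.5+362)/2,10,.042))
E
```

```text
foot [ 0.66596567 -0.02336796  0.1504    ] want .667 -.027 (+3.5mm y, uncorrected offset)
hub [0.45935973 0.00741409 0.1644    ] [0.45608895 0.00744219 0.1644    ]
beam exp [328.5974613   81.49112399]
[ 0.62741261 -0.01700277  0.1484    ] [ 0.53443306 -0.00344902  0.1484    ] -8.293664038163907
pistons mid [ 0.56211011 -0.01089659  0.03      ] blocks outer edges mid [ 0.6604668  -0.02617941  0.042     ]
```

The hub measures (0.459, 0.007) and the foot (0.666, -0.023). Both are about 4 mm short in y, which matches the residual TCP error. Applying the last correction, then settling.

Request:
arm_command(motion=[{"slide": [0.004,0,0.005],"turn": [0,0,0.004]},{"slide": [0.004,0.001,0.004],"turn": [0,0,0.003]},{"slide": [0.002,0,0.002],"turn": [0,0,0]},{"slide": [0,0,0],"turn": [0,0,0]},{"slide": [0,0,0],"turn": [0,0,0]}])

```text
t: 16.73
tool_pos: [0.5167, -0.0049, 0.301]
orientation: [2.051, -2.378, 0.003]
force: [0.5, 0.0, -5.5]
opening: 0.0176
```

Request:
arm_command(motion=[{"slide": [0,0,0],"turn": [0,0,0]},{"slide": [0,0,0],"turn": [0,0,0]},{"slide": [0,0,0],"turn": [0,0,0]},{"slide": [0,0,0],"turn": [0,0,0]},{"slide": [0,0,0],"turn": [0,0,0]}])

```text
t: 17.15
tool_pos: [0.5168, -0.0047, 0.3013]
orientation: [2.052, -2.378, 0.003]
force: [0.3, -0.0, -4.8]
opening: 0.0175
```

```bash
python3 - <<'E'
from h import *
from plant import robot
st()
c=robot.read_camera("scene");np.savez("pics/scene9.npz",K=c["intrinsics"],T=c["T"]);cv2.imwrite("pics/scene9.png",c["pixels"])
cv2.imwrite("pics/s9.png",cv2.resize(c["pixels"][130:310,220:400],None,fx=3.3,fy=3.3,interpolation=cv2.INTER_CUBIC))
st()
E
```

```text
t 17.15 pos [ 0.5168 -0.0047  0.3013] yaw -98.43 zax [ 0.001  -0.0019 -1.    ] F [ 0.3 -0.  -4.8] open 0.0175
t 17.2 pos [ 0.5168 -0.0047  0.3013] yaw -98.43 zax [ 9.e-04 -2.e-03 -1.e+00] F [-0.5  0.8 -5.1] open 0.0178
```

View pics/s9.png

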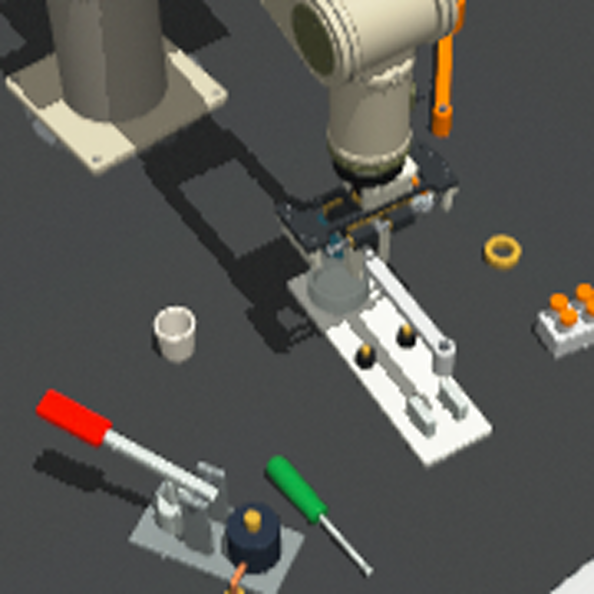

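The lever is up, the bystanders are where they were, and the carrier is steady about 64 mm above the cup and fork tops. Handing in.

```bash
python3 - <<'E'
from h import *
from plant import robot
z=.1058
print("foot",ray("scene9",446.5/3.3-.5+220,345.5/3.3-.5+130,z+.04))
print(robot.close_job()); st()
E
```

```text
foot [ 0.66885156 -0.02801705  0.1458    ]
the job is handed in; nothing more can be done
None
the job is handed in; nothing more can be done
```

I gave the pump three full strokes, lifted the teal carrier at its balance point, and handed the job in at about 17 s with it still held over the nest. The hand-in gives no verdict.

**Pump:** The grip force was 11.6 to 12.4 N at the bottom of each stroke, about what the lever takes at its stop. I let the lever rise fully each time, and the last picture shows it up.

**Hold over the nest:**

| Check | Measured | Target |
|---|---|---|
| Underside above cup and fork tops | about 64 mm (from the arm's height) | about 60 mm |
| Foot position | (0.669, -0.028) | (0.667, -0.027) |
| Hub | within about 2 mm (from an earlier picture plus the last 4 mm correction) | straight above the cup |
| Grip along the beam from the hub | about 57 mm | 58 mm |
| Tool tilt from vertical | about 0.002 rad | level |

**What disagreed or needs noting:**
- **Camera offset:** the top camera read about 3 mm off in x against the other views. I used a fit across all of them.
- **Stroke 2:** the lever hit its stop with a brief 41.7 N at the wrist. The closed fingertips were doing the pressing, not the gripper's body, and I eased stroke 3.
- **Bystanders:** they look unmoved in the last picture, but I did not measure them.

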